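# Hang up the headphones at the repair bench

## Task

Clear the bench: hang the big headphones over the bar of the long stand and the slim headset over the bar of the short stand. Each should sit astride the middle of its bar by the crown of its headband, one ear cup on either side, square to the bar and hanging still. Put them on gently, and leave the bottle, the spray can and the solder spool standing where they are.

Things in the scene. Friction and masses are not known exactly. Their poses are not given: they have to be found in the camera images.
- headphones: big rigid black headphones, upright on their two ear cups, band arching above; 0.2 to 0.4 kg. Origin on the table midway between the cups; x from cup to cup (arch in the x-z plane), y across the band (pinch it along y), z up. 164 mm over the cups, 146 mm tall; cups 64 mm along y, 30 thick, 74 tall. Band 34 mm wide, flat sides; crown 20 mm thick with padding, underside at z = 126 mm
- headphones_crown (a point): top of the headphones' band at the middle of the arch, 146 mm above the body origin
- headphones_seat (a point): underside of the headphones' crown padding, 126 mm above the body origin: this rests on top of the bar when hung
- headset: slim rigid headset, black band, grey cups, upright on its cups; 0.1 to 0.2 kg. Origin and axes as for the headphones. 136 mm over the cups, 124 mm tall; cups 46 mm along y, 22 thick, 50 tall; 60 mm microphone boom low on the +x cup, towards +y. Band 22 mm wide, flat sides; crown 18 mm thick with padding, underside at z = 106 mm
- headset_crown (a point): top of the headset's band at the middle of the arch, 124 mm above the body origin
- headset_seat (a point): underside of the headset's crown padding, 106 mm above the body origin: this rests on top of the bar when hung
- long_stand: fixed steel stand: a horizontal round bar 14 mm thick along its y axis, top at 165 mm, between two 14 mm posts 190 mm apart (centres), on a flat 110 x 210 x 6 mm foot. Origin: on the table under the middle of the bar.
- long_stand_bar (a point): top of the bar at its middle, 165 mm above the table; y along the bar, x across it
- short_stand: fixed steel stand like the other but shorter: round bar 14 mm thick along its y axis, top at 165 mm, between two 14 mm posts 130 mm apart (centres), on a flat 110 x 150 x 6 mm foot. Origin: on the table under the middle of the bar.
- short_stand_bar (a point): top of the bar at its middle, 165 mm above the table; y along the bar, x across it
- bottle: loose amber drinks bottle, upright, 66 mm diameter, 210 mm tall: the one tall obstacle. It stands in one of the three places in front of the stands, the headphones and headset in the other two, in any order. Origin: centre of its underside.
- can: loose spray can, upright, 54 mm diameter, 160 mm tall. Origin: centre of its underside.
- spool: loose blue solder spool lying on its flange, 68 mm diameter, 54 mm tall. Origin: centre of its underside.

How it is judged:
By the outcome, as a careful person would: the job done as asked, in the order asked, and still so for the second after the job is handed in, with the robot touching nothing.
It also fails if it takes over 61 s, if anything falls off the work surface, if the arm or the gripper's body presses on something with over 40 N, if the wrist force passes 120 N, or if a joint passes its speed limit or range.

## Robot

A 6-joint arm with a two-finger parallel gripper is mounted at the origin on the work surface. World frame = base frame: x ahead of the robot, y to its left, z up, the work surface at z = 0. Lengths are in m, angles in rad, forces in N, time in s.
With the tool pointing down it reaches from about 0.3 to 0.775 m from the base axis. Payload 14.6 kg.
Tool frame: the origin (TCP) lies at the very end of the fingers, on their centre line; the grasp point (between the pads) lies 19 mm behind it; z points along the fingers, y is the line along which they close (so a half turn about z gives the same grasp; the last joint's range is limited). The gripper opens to 94 mm and grips with 3 to 60 N. Pads are 16 mm wide; open, the fingers measure 119 mm over their backs; the gripper's body (75 mm by 177 mm) begins 78 mm behind the grasp point.
Start: joints at [-0.067, 0.3, 1.521, -0, 1.321, -0.067], TCP at [0.55, -0, 0.205] pointing down, gripper open.
Joint ranges: [-3.03, 3.03], [-0.79, 2.21], [0.23, 2.52], [-1.04, 4.18], [0, 3.07], [-2.55, 2.55]. Speed limits (rad/s): [2.22, 2.22, 2.57, 3.14, 3.14, 3.14].

## Interface

Orientations are given as [roll, pitch, yaw] about the fixed x, y, z axes, in that order (R = Rz(yaw) Ry(pitch) Rx(roll)).
In Python, from station import ctrl gives the robot as it stands. The module is installed in compiled form; this text tells all that it offers.
- The arm moves only by the tool step_arm, never from a script. Its argument "deltas" is a list of rows, each an object with "dp": the shift along the tool's x, y, z scaled (see below), a list of three; "twist": the turn about the tool's z scaled (see below). In form: [{"dp": [tx, ty, tz], "twist": twist}, ...]. A call has 1 to 12 rows; each row shifts and turns the commanded pose from where the row before left it, along the tool's axes as they then stand; what a row does not reach is not made up. The controller multiplies each number of a shift by 0.04 m and each number of a turn by 4 degrees. A row lasts 1/10 s, in which the tool goes at most 50 mm and 8.59 degrees, less where a joint would pass 70% of its speed; a pose out of reach is approached as far as the arm can. A call with a number of a shift or a turn outside -1 to 1 is refused whole. A call with a gripper value outside its range is refused whole. "gripper" is the opening, from -1 (shut) to 1 (fully open), set as the call begins (left out, the last holds). The fingers move at their own pace and stop on an object; "squeeze" is the grip in N (left out, the last holds). Time passes only in rows, so rows that do not move let the fingers close. It gives the time, the measured TCP pose, the force, the opening and the grip force at its end, in the units of the state.
- ctrl.get_obs(): the state, without advancing time (a new reading comes with each control period).
- ctrl.camera(name): name is "scene" or "side" or "wrist"; returns (picture, depth): 400x640x3 uint8, red, green, blue; 400x640 float32, m along the optical axis (not along the pixel's ray), 0 where there is no reading.
- ctrl.get_calibration(name): a dict with "fx", "fy", "cx", "cy" (pixels), "world_to_cam" (4x4, takes a point from world to camera coordinates); the wrist camera has in their place "hand_eye" (4x4, takes a point from camera to tool coordinates, whose origin is the TCP and whose axes are the flange's). Camera axes: x right, y down, z forward; pixel columns grow to the right and rows downward; lengths in m; the calibration is good to about 2 mm. The wrist camera is an equidistant fisheye: a pixel r from the principal point sees the ray r / f radians off the axis. A picture is of the moment at which its call begins: read the wrist's pose just before it. get_calibration takes no time and is no camera call.
- ctrl.hand_in(): hands the job in; it is judged then, once.
Trained networks look in the newest picture that a camera, given by its name, has taken for a name from the list of things; names that differ only in an ending like _2 or _b are one class to them, and where a whole thing is asked for, a point or a joint stands for the part that bears it (a point fixed in the world has none). Each returns a list of dicts, best first, with "conf" (0 to 1); they miss things now and then, are a little off and sometimes report something else, mostly with a low value. They report only what shows in the picture. A call takes as long as a camera call.
- ctrl.spot_in(camera, label): "rect" ([left, top, right, bottom] as shares, 0 to 1, of the picture: columns of its width, rows of its height, round what is visible of it).
- ctrl.cut_out(camera, label): "pixels" (400x640 bool, what is visible of it) and "rect" ([left, top, right, bottom] as shares, 0 to 1, of the picture: columns of its width, rows of its height, round what is visible of it).
The state is a dict: "time_s": time; "qpos": joint angles; "joint_vel": joint speeds; "tau": joint torques, N m; "ee_pos": TCP position; "eef_rot": TCP orientation; "force": force on the tool from outside, world axes, zero at the start; "moment": the same for the moment, N m; "grip_width": finger opening in m; "grip_force": force on a finger pad.
Only numpy, scipy, OpenCV 4.12 (cv2) and the standard library are available. Lean on these libraries where they do the work, as an engineer would, in place of code of your own. Each camera call takes 0.05 s, during which the arm holds its last target. There are 200 camera calls.

## Working session

There is one attempt and no reset: what is moved stays moved. The work goes in short steps, Python scripts to look and compute and a tool call to move; the robot and the scene stay as the last step left them, time stands still between calls to the robot, and variables do not carry over. Pictures are saved under pics/ and viewed, at most 10 in all, crops included, and the job is handed in when it is done.

Besides the shell and the picture viewer there is one more tool, called after ">>>" as name(argument=value, ...) on one line, values as JSON. step_arm: Moves the arm, as the interface text tells. Its arguments: {"type":"object","properties":{"deltas":{"type":"array"},"gripper":{"type":"number"},"squeeze":{"type":"number"}},"required":["deltas"]}

```bash
mkdir -p pics; cat > h.py <<'E'
import numpy as np, cv2
from station import ctrl
def cloud(cam, d):
    c=ctrl.get_calibration(cam); v,u=np.mgrid[0:400,0:640]
    P=np.stack([(u-c['cx'])/c['fx']*d,(v-c['cy'])/c['fy']*d,d],-1)
    T=np.linalg.inv(c['world_to_cam'])
    return P@T[:3,:3].T+T[:3,3]
E
python3 - <<'E'
from h import *
o=ctrl.get_obs(); print({k:np.round(v,3) for k,v in o.items()})
ims=[]
for cam in ('scene','side'):
    p,d=ctrl.camera(cam); np.savez(f'{cam}0.npz',p=p,d=d); W=cloud(cam,d)
    cv2.imwrite(f'pics/{cam}0.png',p[...,::-1])
    for n in ('headphones','headset','long_stand','short_stand','bottle','can','spool'):
        r=ctrl.cut_out(cam,n)
        if not r: print(cam,n,'none'); continue
        m=r[0]['pixels']&(d>0); q=W[m]; np.save(f'{cam}_{n}.npy',q)
        print(cam,n,round(r[0]['conf'],2),len(q),np.round(r[0]['rect'],2),np.round(np.percentile(q,[2,50,98],axis=0),3).tolist())
E
```

```text
{'time_s': np.float64(0.0), 'qpos': array([-0.067,  0.3  ,  1.522,  0.   ,  1.321, -0.067]), 'joint_vel': array([-0.001,  0.   ,  0.   , -0.001, -0.001, -0.001]), 'tau': array([-2.0000e-03, -5.3181e+01, -3.5274e+01,  7.1000e-02,  2.4000e-02,
       -0.0000e+00]), 'ee_pos': array([0.55 , 0.   , 0.205]), 'eef_rot': array([-3.14 , -0.   ,  1.571]), 'force': array([ 0.421,  0.118, -0.183]), 'moment': array([ 0.059, -0.057,  0.04 ]), 'grip_force': np.float64(0.0), 'grip_width': np.float64(0.094)}
scene headphones 0.71 1001 [0.39 0.29 0.48 0.39] [[0.368, -0.335, 0.003], [0.425, -0.252, 0.082], [0.479, -0.169, 0.148]]
scene headset 0.7 646 [0.5  0.4  0.54 0.52] [[0.407, -0.068, 0.003], [0.506, -0.012, 0.052], [0.539, 0.042, 0.126]]
scene long_stand 0.86 2851 [0.36 0.41 0.47 0.65] [[0.6, -0.228, 0.004], [0.674, -0.121, 0.008], [0.737, -0.027, 0.167]]
scene short_stand 0.9 2579 [0.49 0.56 0.59 0.75] [[0.598, 0.069, 0.005], [0.654, 0.139, 0.009], [0.704, 0.21, 0.167]]
scene bottle 0.9 1247 [0.64 0.45 0.7  0.6 ] [[0.394, 0.235, 0.002], [0.45, 0.267, 0.126], [0.464, 0.298, 0.213]]
scene can 0.79
[... 321 characters left out ...]
2, 0.146]]
side headset 0.78 998 [0.52 0.5  0.6  0.64] [[0.408, -0.143, 0.0], [0.48, -0.021, 0.051], [0.538, 0.045, 0.124]]
side long_stand 0.9 2140 [0.42 0.35 0.53 0.57] [[0.602, -0.224, 0.003], [0.664, -0.127, 0.008], [0.722, -0.024, 0.166]]
side short_stand 0.74 3284 [0.36 0.49 0.47 0.75] [[0.597, 0.026, 0.001], [0.65, 0.142, 0.007], [0.712, 0.213, 0.166]]
side bottle 0.97 2718 [0.49 0.66 0.56 0.89] [[0.401, 0.249, 0.004], [0.426, 0.285, 0.124], [0.461, 0.299, 0.211]]
side can 0.68 179 [0.53 0.32 0.55 0.43] [[0.577, -0.327, 0.016], [0.615, -0.311, 0.066], [0.625, -0.304, 0.156]]
side spool 0.89 1390 [0.38 0.77 0.43 0.88] [[0.544, 0.27, 0.002], [0.569, 0.309, 0.054], [0.605, 0.332, 0.057]]
```

View pics/scene0.png

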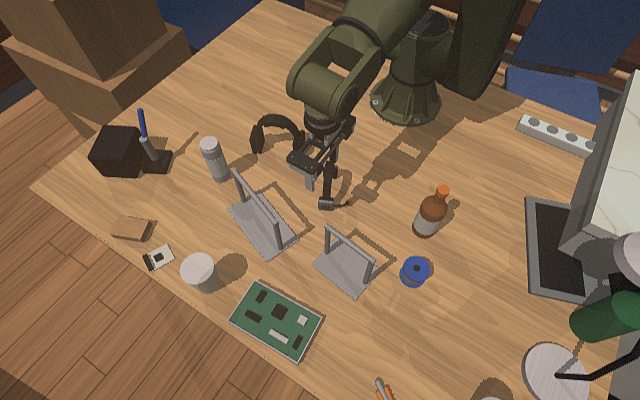

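View pics/side0.png

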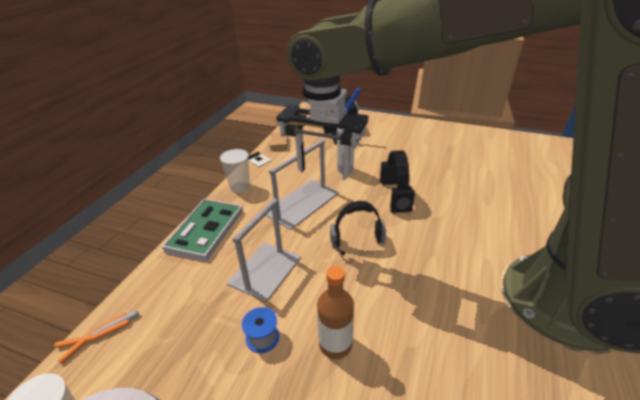

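The scene view shows the headphones around px (280,130), partly behind the gripper, the headset at (328,180), the bottle at (432,210), and the stands at (262,220) and (345,260). Side view agrees: headphones (398,180), headset (358,225), bottle (335,320). Now I'll fit precise poses.

```bash
cat > fit.py <<'E'
from h import *
def load(n,clip): 
    a=[]
    for c in ('scene','side'):
        q=np.load(f'{c}_{n}.npy'); a.append(q)
    return a
def bar(n):
    for c,q in zip('sS',load(n,0)):
        b=q[(q[:,2]>.155)&(q[:,2]<.18)]
        for _ in range(3):
            m=np.median(b[:,:2],0); u=np.linalg.svd(b[:,:2]-b[:,:2].mean(0))[2][0]
            perp=(b[:,:2]-m)@[-u[1],u[0]]; b=b[abs(perp-np.median(perp))<.012]
        u*=np.sign(u[1]) ; t=(b[:,:2]-m)@u; lo,hi=np.percentile(t,[1,99])
        pm=np.median((b[:,:2]-m)@[-u[1],u[0]])
        ctr=m+u*(lo+hi)/2+np.array([-u[1],u[0]])*pm
        print(n,c,len(b),'ctr',np.round(ctr,3),'len',round(hi-lo,3),'yaw of y',round(np.degrees(np.arctan2(u[1],u[0])),1),'ztop',np.round(np.percentile(b[:,2],98),3))
        f=q[(q[:,2]>.0)&(q[:,2]<.012)]; r=cv2.minAreaRect(f[:,:2].astype(np.float32)*1000); print('  foot',np.round(r[0],0),np.round(r[1],0),round(r[2],1))
def phones(n,H,cupz):
    for c,q in list(zip('sS',load(n,0)))+[('both',np.vstack(load(n,0)))]:
        q=q[(q[:,2]>.012)&(q[:,2]<H+.012)]
        b=q[q[:,2]>cupz]; 
        ctr=np.median(b[:,:2],0); u=np.linalg.svd(b[:,:2]-b[:,:2].mean(0))[2][0]
        t=(b[:,:2]-ctr)@u; w=(b[:,:2]-ctr)@[-u[1],u[0]]
        top=b[b[:,2]>H-.012]
        print(n,c,len(b),'yaw of x',round(np.degrees(np.arctan2(u[1],u[0]))%180,1),'t',np.round(np.percentile(t,[1,99]),3),'w',np.round(np.percentile(w,[2,98]),3),
          'mid',np.round(ctr+u*(np.percentile(t,1)+np.percentile(t,99))/2,3),'top',len(top),np.round(np.median(top,0),3))
if __name__=='__main__':
    bar('long_stand'); bar('short_stand'); phones('headphones',.146,.08); phones('headset',.124,.055)
E
python3 fit.py
```

```text
long_stand s 401 ctr [ 0.669 -0.126] len 0.2 yaw of y 70.6 ztop 0.169
  foot [ 661. -144.] [244. 113.] 70.4
long_stand S 243 ctr [ 0.666 -0.123] len 0.2 yaw of y 70.3 ztop 0.167
  foot [ 712. -223.] [188. 417.] 31.8
short_stand s 353 ctr [0.652 0.14 ] len 0.139 yaw of y 82.5 ztop 0.169
  foot [648. 138.] [152. 114.] 83.3
short_stand S 392 ctr [0.648 0.141] len 0.142 yaw of y 82.2 ztop 0.167
  foot [691.  55.] [166. 369.] 24.5
headphones s 506 yaw of x 117.2 t [-0.074  0.054] w [-0.013  0.021] mid [ 0.424 -0.243] top 244 [ 0.422 -0.242  0.144]
headphones S 553 yaw of x 119.9 t [-0.097  0.031] w [-0.015  0.02 ] mid [ 0.427 -0.241] top 195 [ 0.419 -0.233  0.144]
headphones both 1059 yaw of x 118.1 t [-0.041  0.088] w [-0.02   0.015] mid [ 0.425 -0.242] top 439 [ 0.421 -0.237  0.144]
headset s 309 yaw of x 25.9 t [-0.064  0.028] w [-0.011  0.011] mid [ 0.481 -0.022] top 156 [ 0.479 -0.024  0.123]
headset S 462 yaw of x 24.2 t [-0.048  0.061] w [-0.008  0.015] mid [ 0.473 -0.022] top 204 [ 0.474 -0.023  0.121]
headset both 771 yaw of x 24.0 t [-0.07   0.039] w [-0.013  0.01 ] mid [ 0.474 -0.024] top 360 [ 0.476 -0.023  0.122]
```

>>> step_arm(deltas=[{"dp": [0, 0, -0.2], "twist": -1}, {"dp": [0, 0, -0.2], "twist": -1}, {"dp": [0, 0, -0.2], "twist": -1}, {"dp": [0, 0, -0.2], "twist": -1}, {"dp": [0, 0, -0.2], "twist": -1}, {"dp": [0, 0, -0.2], "twist": -1}, {"dp": [0, 0, -0.2], "twist": -1}, {"dp": [-0.55, -0.8, 0], "twist": 0}, {"dp": [-0.55, -0.8, 0], "twist": 0}, {"dp": [-0.55, -0.8, 0], "twist": 0}, {"dp": [-0.55, -0.8, 0], "twist": 0}, {"dp": [-0.55, -0.8, 0], "twist": 0}])

```text
time_s: 2.0
ee_pos: [0.4595, -0.1735, 0.2616]
eef_rot: [3.141, 0.0, 2.06]
force: [-0.1, 0.3, 0.1]
grip_width: 0.094
grip_force: 0.0
```

>>> step_arm(deltas=[{"dp": [-0.55, -0.8, 0], "twist": 0}, {"dp": [-0.55, -0.8, 0], "twist": 0}, {"dp": [0, 0, 0], "twist": 0}, {"dp": [0, 0, 0], "twist": 0}])

```text
time_s: 2.4
ee_pos: [0.4243, -0.2415, 0.2615]
eef_rot: [3.141, -0.0, 2.058]
force: [-0.1, -0.2, -0.0]
grip_width: 0.0938
grip_force: 0.0
```

```bash
cat >> h.py <<'E'
from scipy.spatial.transform import Rotation as Ro
def wcloud(o,d):
    c=ctrl.get_calibration('wrist'); v,u=np.mgrid[0:400,0:640]
    x=(u-c['cx'])/c['fx']; y=(v-c['cy'])/c['fy']; r=np.hypot(x,y)+1e-9
    k=np.tan(np.minimum(r,1.5))/r
    P=np.stack([x*k*d,y*k*d,d],-1); H=c['hand_eye']; P=P@H[:3,:3].T+H[:3,3]
    return P@Ro.from_euler('xyz',o['eef_rot']).as_matrix().T+o['ee_pos']
def go(p,yaw):
    o=ctrl.get_obs(); R=Ro.from_euler('xyz',o['eef_rot']).as_matrix(); y0=np.degrees(o['eef_rot'][2])
    tw=-((yaw-y0+180)%360-180); R2=Ro.from_euler('xyz',[np.pi,0,np.radians(yaw)]).as_matrix()
    dw=np.array(p)-o['ee_pos']
    print('pos',np.round(o['ee_pos'],4),'rpy',np.round(np.degrees(o['eef_rot']),1),'F',np.round(o['force'],1),'t',round(float(o['time_s']),2),'w',round(float(o['grip_width']),4),'gf',round(float(o['grip_force']),1),'j6',round(o['qpos'][5],2))
    print(' now-axes units',np.round(R.T@dw/.04,2),' after-turn units',np.round(R2.T@dw/.04,2),'twist units',round(tw/4,2))
def phfit(q,H,cupz):
    b=q[(q[:,2]>cupz)&(q[:,2]<H+.012)]; r=cv2.minAreaRect((b[:,:2]*1000).astype(np.float32))
    u=np.linalg.svd(b[:,:2]-b[:,:2].mean(0))[2][0]; top=b[b[:,2]>H-.012]; m=np.median(top,0)
    w=(b[:,:2]-m[:2])@[-u[1],u[0]]
    print(len(b),'rect',np.round(r[0],0),np.round(r[1],0),round(r[2],1),'yaw x',round(np.degrees(np.arctan2(u[1],u[0]))%180,1),'w',np.round(np.percentile(w,[2,98]),4),'top',len(top),np.round(m,4))
    t=(top[:,:2]-m[:2])@u; print('  top t',np.round(np.percentile(t,[2,98]),3))
E
python3 - <<'E'
from h import *
go([.424,-.242,.134],118)
o=ctrl.get_obs(); p,d=ctrl.camera('wrist'); cv2.imwrite('pics/w1.png',p[...,::-1])
W=wcloud(o,d)
for n in ('headphones','headset'):
    for r in ctrl.cut_out('wrist',n)[:1]:
        print(n,r['conf'],np.round(r['rect'],2)); phfit(W[r['pixels']&(d>0)],*((.146,.08) if n=='headphones' else (.124,.055)))
for cam in ('scene','side'):
    p,d=ctrl.camera(cam); 
    for n in ('headphones','headset'):
        for r in ctrl.cut_out(cam,n)[:1]:
            print(cam,n); phfit(cloud(cam,d)[r['pixels']&(d>0)],*((.146,.08) if n=='headphones' else (.124,.055)))
E
```

```text
pos [ 0.4243 -0.2415  0.2615] rpy [180.   -0.  117.9] F [-0.1 -0.2 -0. ] t 2.4 w 0.0938 gf 0.0 j6 -1.08
 now-axes units [-0.01 -0.01  3.19]  after-turn units [-0.01 -0.01  3.19] twist units -0.02
headphones 0.89 [0.45 0.3  0.53 0.63]
3630 rect [ 421. -245.] [ 35. 131.] 25.3 yaw x 115.0 w [-0.0157  0.0167] top 2163 [ 0.4196 -0.2426  0.143 ]
  top t [-0.035  0.029]
headset 0.61 [0.58 0.06 0.74 0.22]
1796 rect [471. -28.] [113.  23.] 25.7 yaw x 24.0 w [-0.011   0.0108] top 921 [ 0.4681 -0.0298  0.1209]
  top t [-0.023  0.031]
scene headphones
519 rect [ 419. -247.] [ 41. 132.] 25.3 yaw x 117.6 w [-0.0152  0.0207] top 266 [ 0.4227 -0.2433  0.144 ]
  top t [-0.035  0.033]
scene headset
286 rect [474. -26.] [111.  22.] 26.0 yaw x 25.9 w [-0.0098  0.0109] top 152 [ 0.4785 -0.0243  0.1226]
  top t [-0.035  0.024]
side headphones
553 rect [ 424. -247.] [ 35. 137.] 25.1 yaw x 119.9 w [-0.0171  0.0175] top 197 [ 0.4195 -0.2323  0.1435]
  top t [-0.035  0.021]
side headset
434 rect [475. -26.] [113.  26.] 24.7 yaw x 24.0 w [-0.0082  0.0139] top 206 [ 0.4735 -0.0223  0.1202]
  top t [-0.027  0.03 ]
```

View pics/w1.png

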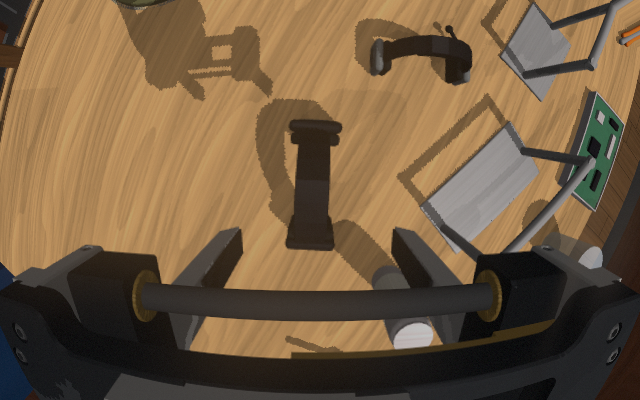

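The wrist view shows the headphones' band running down px (313,125–245) between the fingers, with the headset at (425,55). All three cameras agree on rectangle fits: headphones at about (0.4215,-0.246) with x yaw 115.3°, headset at about (0.473,-0.026) with x yaw 25.3°. I'll descend to grasp.

>>> step_arm(deltas=[{"dp": [-0.07, -0.12, 0], "twist": 0.65}, {"dp": [0, 0, 0.6], "twist": 0}, {"dp": [0, 0, 0.6], "twist": 0}, {"dp": [0, 0, 0.6], "twist": 0}, {"dp": [0, 0, 0.6], "twist": 0}, {"dp": [0, 0, 0.4], "twist": 0}, {"dp": [0, 0, 0.3], "twist": 0}, {"dp": [0, 0, 0.18], "twist": 0}, {"dp": [0, 0, 0], "twist": 0}, {"dp": [0, 0, 0], "twist": 0}])

```text
time_s: 3.85
ee_pos: [0.4219, -0.246, 0.1309]
eef_rot: [3.141, 0.001, 2.014]
force: [-0.3, -0.6, -0.5]
grip_width: 0.0937
grip_force: 0.0
```

```bash
python3 - <<'E'
from h import *
go([.4215,-.246,.130],115.3)
o=ctrl.get_obs(); p,d=ctrl.camera('wrist'); cv2.imwrite('pics/w2.png',p[100:400,130:500,::-1])
W=wcloud(o,d)
for r in ctrl.cut_out('wrist','headphones')[:1]:
    q=W[r['pixels']&(d>0)]; phfit(q,.146,.08)
    b=q[q[:,2]>.08]; R=Ro.from_euler('xyz',o['eef_rot']).as_matrix(); l=(b-o['ee_pos'])@R; print('tool-frame x,y pct',np.round(np.percentile(l,[1,50,99],axis=0),4).tolist())
E
```

```text
pos [ 0.4219 -0.246   0.1309] rpy [180.    0.  115.4] F [-0.3 -0.6 -0.5] t 3.85 w 0.0937 gf 0.0 j6 -1.05
 now-axes units [ 0.   -0.01  0.02]  after-turn units [ 0.   -0.01  0.02] twist units 0.03
8965 rect [ 413. -231.] [ 34. 100.] 25.0 yaw x 115.0 w [-0.0156  0.0167] top 5843 [ 0.4182 -0.2397  0.143 ]
  top t [-0.036  0.026]
tool-frame x,y pct [[-0.0293, -0.0175, -0.0149], [0.0224, -0.0009, -0.0093], [0.0664, 0.0156, 0.0457]]
```

View pics/w2.png

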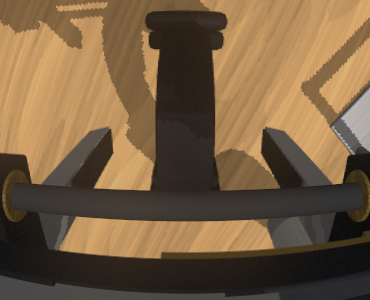

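The crop shows the band centred between the two finger pads and parallel to tool x. Close the gripper.

>>> step_arm(deltas=[{"dp": [0, 0, 0], "twist": 0}, {"dp": [0, 0, 0], "twist": 0}, {"dp": [0, 0, 0], "twist": 0}, {"dp": [0, 0, 0], "twist": 0}, {"dp": [0, 0, 0], "twist": 0}, {"dp": [0, 0, 0], "twist": 0}, {"dp": [0, 0, 0], "twist": 0}, {"dp": [0, 0, 0], "twist": 0}], gripper=-1, squeeze=25)

```text
time_s: 4.75
ee_pos: [0.4216, -0.2459, 0.1302]
eef_rot: [-3.142, -0.0, 2.014]
force: [0.7, -0.2, -1.3]
grip_width: 0.034
grip_force: 25.2
```

>>> step_arm(deltas=[{"dp": [0, 0, -0.1], "twist": 0}, {"dp": [0, 0, -0.2], "twist": 0}, {"dp": [0, 0, -0.3], "twist": 0}, {"dp": [0, 0, -0.5], "twist": 0}, {"dp": [0, 0, -0.6], "twist": 0}, {"dp": [0, 0, -0.6], "twist": 0}, {"dp": [0, 0, -0.6], "twist": 0}, {"dp": [0, 0, -0.6], "twist": 0}, {"dp": [0, 0, -0.6], "twist": 0}, {"dp": [0, 0, -0.5], "twist": 0}, {"dp": [0, 0, -0.3], "twist": 0}, {"dp": [0, 0, -0.1], "twist": 0}])

```text
time_s: 5.95
ee_pos: [0.4217, -0.2459, 0.3317]
eef_rot: [3.141, 0.002, 2.014]
force: [-0.1, -0.2, -2.0]
grip_width: 0.0335
grip_force: 25.0
```

```bash
python3 - <<'E'
from h import *
go([.6675,-.1245,.325],160.5)
E
```

```text
pos [ 0.4217 -0.2459  0.3317] rpy [1.799e+02 1.000e-01 1.154e+02] F [-0.1 -0.2 -2. ] t 5.95 w 0.0335 gf 25.0 j6 -1.05
 now-axes units [0.11 6.85 0.17]  after-turn units [-4.78  4.91  0.17] twist units -11.28
```

>>> step_arm(deltas=[{"dp": [0, 0, 0], "twist": -0.5}, {"dp": [0, 0, 0], "twist": -1}, {"dp": [0, 0, 0], "twist": -1}, {"dp": [0, 0, 0], "twist": -1}, {"dp": [0, 0, 0], "twist": -1}, {"dp": [0, 0, 0], "twist": -1}, {"dp": [0, 0, 0], "twist": -1}, {"dp": [0, 0, 0], "twist": -1}, {"dp": [0, 0, 0], "twist": -1}, {"dp": [0, 0, 0], "twist": -1}, {"dp": [0, 0, 0], "twist": -1}, {"dp": [0, 0, 0], "twist": -0.8}])

```text
time_s: 7.15
ee_pos: [0.4214, -0.2457, 0.3295]
eef_rot: [3.141, -0.001, 2.806]
force: [0.3, -0.1, -2.1]
grip_width: 0.0337
grip_force: 25.0
```

>>> step_arm(deltas=[{"dp": [-0.15, 0.15, 0], "twist": 0}, {"dp": [-0.35, 0.36, 0], "twist": 0}, {"dp": [-0.5, 0.5, 0], "twist": 0}, {"dp": [-0.55, 0.55, 0], "twist": 0}, {"dp": [-0.55, 0.56, 0], "twist": 0}, {"dp": [-0.55, 0.57, 0], "twist": 0}, {"dp": [-0.55, 0.57, 0], "twist": 0}, {"dp": [-0.55, 0.57, 0], "twist": 0}, {"dp": [-0.5, 0.53, 0], "twist": 0}, {"dp": [-0.35, 0.36, 0], "twist": 0}, {"dp": [-0.18, 0.19, 0], "twist": 0}, {"dp": [0, 0, 0], "twist": 0}])

```text
time_s: 8.35
ee_pos: [0.6681, -0.1229, 0.3285]
eef_rot: [-3.142, -0.002, 2.803]
force: [0.2, -0.7, -1.3]
grip_width: 0.0337
grip_force: 25.0
```

```bash
python3 - <<'E'
from h import *
from fit import *
go([.6675,-.1245,.169],160.5)
o=ctrl.get_obs()
for cam in ('scene','side','wrist'):
    o=ctrl.get_obs(); p,d=ctrl.camera(cam); cv2.imwrite(f'pics/{cam}3.png',p[...,::-1]); W=wcloud(o,d) if cam=='wrist' else cloud(cam,d)
    for n in ('headphones','long_stand'):
        for r in ctrl.cut_out(cam,n)[:1]:
            q=W[r['pixels']&(d>0)]; np.save(f'{cam}_{n}_3.npy',q)
            if n=='headphones':
                b=q[(q[:,2]>.18)]; u=np.linalg.svd(b[:,:2]-b[:,:2].mean(0))[2][0]; rr=cv2.minAreaRect((b[:,:2]*1000).astype(np.float32))
                print(cam,n,len(q),np.round(np.percentile(q,[1,50,99],axis=0),3).tolist(),'yaw',round(np.degrees(np.arctan2(u[1],u[0]))%180,1),np.round(rr[0]),np.round(rr[1]),round(rr[2],1))
            else:
                b=q[(q[:,2]>.155)&(q[:,2]<.175)&(abs(q[:,0]-.667)<.06)]; rr=cv2.minAreaRect((b[:,:2]*1000).astype(np.float32)) if len(b)>20 else None
                print(cam,n,len(b),rr)
E
```

```text
pos [ 0.6681 -0.1229  0.3285] rpy [-1.800e+02 -1.000e-01  1.606e+02] F [ 0.2 -0.7 -1.3] t 8.35 w 0.0337 gf 25.0 j6 -1.47
 now-axes units [-0.01 -0.04  3.99]  after-turn units [ 0.   -0.04  3.99] twist units 0.02
scene headphones 1844 [[0.471, -0.32, 0.002], [0.691, -0.121, 0.273], [0.752, -0.063, 0.429]] yaw 158.7 [ 677. -100.] [110. 166.] 68.5
scene long_stand 403 ((667.61376953125, -124.73409271240234), (198.2093963623047, 14.646147727966309), 70.32434844970703)
side headphones 2045 [[0.583, -0.165, 0.206], [0.633, -0.115, 0.265], [0.75, -0.069, 0.346]] yaw 161.7 [ 666. -123.] [ 64. 166.] 70.1
side long_stand 219 ((677.4071044921875, -36.06476593017578), (61.05519485473633, 218.24522399902344), 5.698037624359131)
wrist headphones 11219 [[0.585, -0.148, 0.263], [0.639, -0.116, 0.336], [0.722, -0.074, 0.346]] yaw 160.6 [ 661. -123.] [ 65. 156.] 70.2
wrist long_stand 1352 ((667.4822387695312, -126.30410766601562), (204.20718383789062, 14.891956329345703), 70.40030670166016)
```

View pics/side3.png

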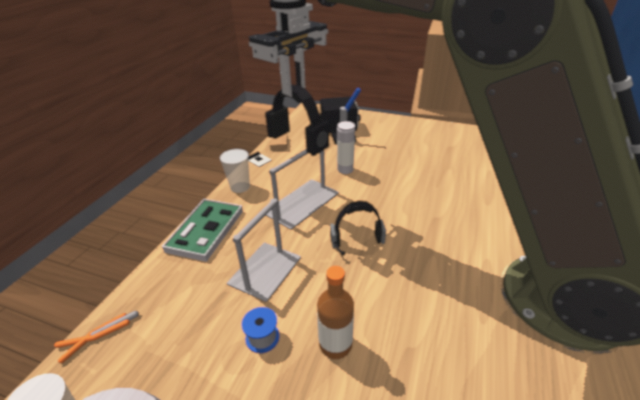

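View pics/wrist3.png

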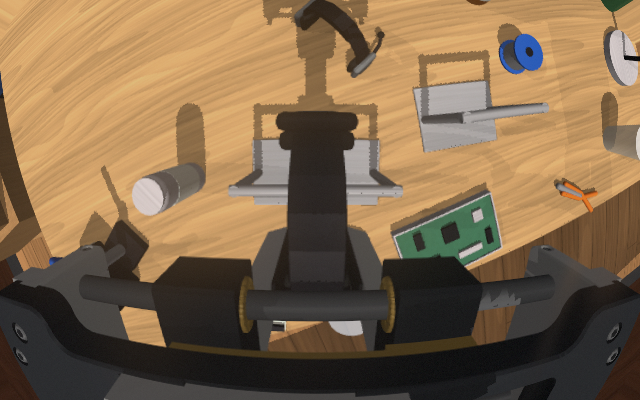

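The side view shows the headphones (300,120) held level above the long bar, one cup on each side. In the wrist view the band crosses the bar at (318,190) squarely and centrally. The bar fit from the scene and wrist cameras is (0.6676,-0.1255) at 70.3°. Lower.

>>> step_arm(deltas=[{"dp": [0, -0.06, 0.2], "twist": 0}, {"dp": [0, 0, 0.4], "twist": 0}, {"dp": [0, 0, 0.5], "twist": 0}, {"dp": [0, 0, 0.5], "twist": 0}, {"dp": [0, 0, 0.5], "twist": 0}, {"dp": [0, 0, 0.5], "twist": 0}, {"dp": [0, 0, 0.5], "twist": 0}, {"dp": [0, 0, 0.35], "twist": 0}, {"dp": [0, 0, 0.2], "twist": 0}, {"dp": [0, 0, 0.1], "twist": 0}, {"dp": [0, 0, 0.04], "twist": 0}, {"dp": [0, 0, 0], "twist": 0}])

```text
time_s: 10.0
ee_pos: [0.6666, -0.1264, 0.1792]
eef_rot: [3.141, 0.001, 2.803]
force: [0.4, 0.0, -2.1]
grip_width: 0.0341
grip_force: 25.0
```

>>> step_arm(deltas=[{"dp": [0, 0, 0.03], "twist": 0}, {"dp": [0, 0, 0.03], "twist": 0}, {"dp": [0, 0, 0.03], "twist": 0}, {"dp": [0, 0, 0], "twist": 0}])

```text
time_s: 10.4
ee_pos: [0.6663, -0.1264, 0.1749]
eef_rot: [-3.142, -0.0, 2.803]
force: [-0.2, -0.5, -1.6]
grip_width: 0.0339
grip_force: 25.0
```

```bash
python3 - <<'E'
from h import *
go([.6676,-.1255,.169],160.4)
o=ctrl.get_obs(); p,d=ctrl.camera('wrist'); W=wcloud(o,d)
for r in ctrl.cut_out('wrist','headphones')[:1]:
    q=W[r['pixels']&(d>0)]; b=q[q[:,2]>.17]; print('crown z',np.round(np.percentile(b[:,2],[50,90,98]),4))
E
```

```text
pos [ 0.6663 -0.1264  0.1749] rpy [-180.    -0.   160.6] F [-0.2 -0.5 -1.6] t 10.4 w 0.0339 gf 25.0 j6 -1.47
 now-axes units [-0.02  0.03  0.15]  after-turn units [-0.02  0.03  0.15] twist units 0.05
crown z [0.1874 0.1898 0.1906]
```

>>> step_arm(deltas=[{"dp": [0, 0, 0.03], "twist": 0}, {"dp": [0, 0, 0.03], "twist": 0}, {"dp": [0, 0, 0.03], "twist": 0}, {"dp": [0, 0, 0.02], "twist": 0}, {"dp": [0, 0, 0], "twist": 0}])

```text
time_s: 11.0
ee_pos: [0.6663, -0.1263, 0.1705]
eef_rot: [-3.142, -0.0, 2.803]
force: [0.4, 0.4, -2.8]
grip_width: 0.0337
grip_force: 25.0
```

>>> step_arm(deltas=[{"dp": [0, 0, 0.02], "twist": 0}, {"dp": [0, 0, 0], "twist": 0}])

```text
time_s: 11.2
ee_pos: [0.6663, -0.1264, 0.1697]
eef_rot: [3.142, -0.0, 2.803]
force: [-0.1, 1.1, -1.9]
grip_width: 0.0334
grip_force: 25.0
```

>>> step_arm(deltas=[{"dp": [0, 0, 0.02], "twist": 0}, {"dp": [0, 0, 0], "twist": 0}])

```text
time_s: 11.4
ee_pos: [0.6664, -0.1264, 0.1692]
eef_rot: [3.142, 0.0, 2.803]
force: [-0.0, 0.5, -1.9]
grip_width: 0.0339
grip_force: 25.0
```

>>> step_arm(deltas=[{"dp": [0, 0, 0.01], "twist": 0}, {"dp": [0, 0, 0], "twist": 0}])

```text
time_s: 11.6
ee_pos: [0.6664, -0.1264, 0.169]
eef_rot: [3.142, 0.0, 2.803]
force: [-0.9, 0.5, 2.0]
grip_width: 0.0336
grip_force: 25.0
```

>>> step_arm(deltas=[{"dp": [0, 0, 0], "twist": 0}, {"dp": [0, 0, 0], "twist": 0}, {"dp": [0, 0, 0], "twist": 0}, {"dp": [0, 0, 0], "twist": 0}, {"dp": [0, 0, 0], "twist": 0}], gripper=0.3)

```text
time_s: 12.1
ee_pos: [0.6664, -0.1264, 0.1686]
eef_rot: [3.142, -0.0, 2.803]
force: [-0.2, -1.2, -0.0]
grip_width: 0.0606
grip_force: 0.0
```

>>> step_arm(deltas=[{"dp": [0, 0, -0.2], "twist": 0}, {"dp": [0, 0, -0.4], "twist": 0}, {"dp": [0, 0, -0.5], "twist": 0}, {"dp": [0, 0, -0.5], "twist": 0}, {"dp": [0, 0, -0.5], "twist": 0}, {"dp": [0, 0, -0.4], "twist": 0}, {"dp": [0, 0, 0], "twist": 0}])

```text
time_s: 12.8
ee_pos: [0.6669, -0.1265, 0.2717]
eef_rot: [3.141, 0.004, 2.803]
force: [0.3, 0.0, 0.2]
grip_width: 0.0611
grip_force: 0.0
```

```bash
cat >> h.py <<'E'
def hung(n,bc,by,cams=('scene','side','wrist'),tag=''):
    u=np.array([np.cos(np.radians(by)),np.sin(np.radians(by))]); v=np.array([u[1],-u[0]])
    for cam in cams:
        o=ctrl.get_obs(); p,d=ctrl.camera(cam); cv2.imwrite(f'pics/{cam}{tag}.png',p[...,::-1]); W=wcloud(o,d) if cam=='wrist' else cloud(cam,d)
        for r in ctrl.cut_out(cam,n)[:1]:
            q=W[r['pixels']&(d>0)]; l=np.c_[(q[:,:2]-bc)@v,(q[:,:2]-bc)@u,q[:,2]]; l=l[(abs(l[:,0])<.1)&(abs(l[:,1])<.08)]
            top=l[l[:,2]>.165]; rr=cv2.minAreaRect((top[:,:2]*1000).astype(np.float32))
            print(cam,n,round(r['conf'],2),len(l),'across/along/z',np.round(np.percentile(l,[1,50,99],axis=0),3).tolist(),'top rect',np.round(rr[0],1),np.round(rr[1]),round(rr[2],1))
            for s in (-1,1):
                c=l[(l[:,0]*s>.045)]; 
                if len(c)>20: print('   cup',s,np.round(np.percentile(c,[2,50,98],axis=0),3).tolist())
E
python3 - <<'E'
from h import *
hung('headphones',[.6676,-.1255],70.3,tag='4')
go([.473,-.026,.25],205.3)
E
```

```text
scene headphones 0.71 1422 across/along/z [[-0.08, -0.026, 0.05], [0.008, 0.008, 0.127], [0.083, 0.029, 0.187]] top rect [-0.9 -2.1] [90. 36.] 1.5
   cup -1 [[-0.08, -0.024, 0.05], [-0.059, 0.014, 0.108], [-0.048, 0.029, 0.162]]
   cup 1 [[0.046, -0.025, 0.055], [0.066, 0.011, 0.114], [0.083, 0.029, 0.16]]
side headphones 0.76 1498 across/along/z [[-0.081, -0.026, 0.045], [-0.044, 0.008, 0.111], [0.074, 0.031, 0.186]] top rect [0.  9.8] [92. 68.] 49.7
   cup -1 [[-0.081, -0.026, 0.045], [-0.072, 0.008, 0.102], [-0.047, 0.031, 0.158]]
   cup 1 [[0.05, -0.026, 0.048], [0.056, 0.008, 0.086], [0.078, 0.029, 0.151]]
wrist headphones 0.69 6205 across/along/z [[-0.08, -0.029, 0.082], [-0.017, -0.001, 0.169], [0.079, 0.028, 0.185]] top rect [-0.9 -0.9] [35. 87.] 89.9
   cup -1 [[-0.081, -0.028, 0.106], [-0.064, -0.001, 0.111], [-0.046, 0.028, 0.162]]
   cup 1 [[0.047, -0.03, 0.07], [0.069, -0.0, 0.112], [0.08, 0.029, 0.16]]
pos [ 0.6662 -0.1263  0.2676] rpy [-1.800e+02 -1.000e-01  1.606e+02] F [-0.8  0.5  0. ] t 13.1 w 0.0613 gf 0.0 j6 -1.47
 now-axes units [5.39 0.76 0.45]  after-turn units [3.29 4.33 0.44] twist units -11.17
```

View pics/side4.png

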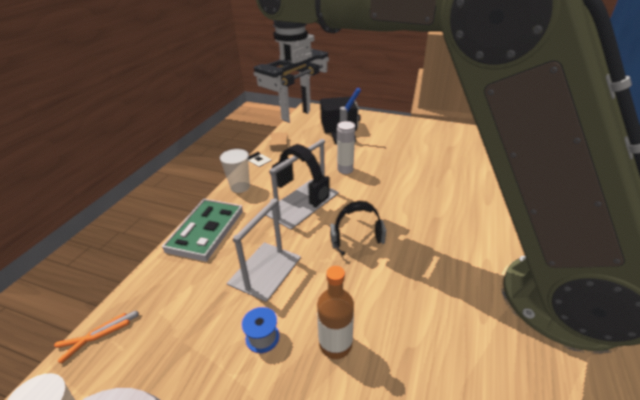

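The headphones hang square at the bar's middle: in side4 at (300,170), offsets are under 1–2 mm and both cups have equal height. Next is the headset.

>>> step_arm(deltas=[{"dp": [0, 0, 0], "twist": -0.9}, {"dp": [0, 0, 0], "twist": -0.93}, {"dp": [0, 0, 0], "twist": -0.93}, {"dp": [0, 0, 0], "twist": -0.93}, {"dp": [0, 0, 0], "twist": -0.93}, {"dp": [0, 0, 0], "twist": -0.93}, {"dp": [0, 0, 0], "twist": -0.93}, {"dp": [0, 0, 0], "twist": -0.93}, {"dp": [0, 0, 0], "twist": -0.93}, {"dp": [0, 0, 0], "twist": -0.93}, {"dp": [0, 0, 0], "twist": -0.93}, {"dp": [0, 0, 0], "twist": -0.93}], gripper=0.6)

```text
time_s: 14.3
ee_pos: [0.6663, -0.1264, 0.268]
eef_rot: [3.141, -0.001, -2.701]
force: [-0.3, 0.0, -0.5]
grip_width: 0.0755
grip_force: 0.0
```

>>> step_arm(deltas=[{"dp": [0.25, 0.3, 0], "twist": 0}, {"dp": [0.42, 0.55, 0.1], "twist": 0}, {"dp": [0.42, 0.55, 0.1], "twist": 0}, {"dp": [0.42, 0.55, 0.1], "twist": 0}, {"dp": [0.42, 0.55, 0.1], "twist": 0}, {"dp": [0.42, 0.55, 0.04], "twist": 0}, {"dp": [0.42, 0.55, 0], "twist": 0}, {"dp": [0.42, 0.55, 0], "twist": 0}, {"dp": [0.1, 0.18, 0], "twist": 0}, {"dp": [0, 0, 0], "twist": 0}])

```text
time_s: 15.3
ee_pos: [0.4735, -0.0251, 0.2513]
eef_rot: [-3.141, 0.001, -2.703]
force: [0.3, 0.5, -0.7]
grip_width: 0.075
grip_force: 0.0
```

```bash
cat >> h.py <<'E'
def wlook(n,H,cupz,tag):
    o=ctrl.get_obs(); p,d=ctrl.camera('wrist'); cv2.imwrite(f'pics/wrist{tag}.png',p[...,::-1]); W=wcloud(o,d)
    R=Ro.from_euler('xyz',o['eef_rot']).as_matrix()
    for r in ctrl.cut_out('wrist',n)[:1]:
        q=W[r['pixels']&(d>0)]; phfit(q,H,cupz); b=q[(q[:,2]>cupz)&(q[:,2]<H+.012)]; l=(b-o['ee_pos'])@R
        print('tool-frame pct',np.round(np.percentile(l,[1,50,99],axis=0),4).tolist())
E
python3 - <<'E'
from h import *
go([.473,-.026,.110],205.3)
wlook('headset',.124,.055,'5')
E
```

```text
pos [ 0.4735 -0.0251  0.2513] rpy [-180.     0.  -154.8] F [ 0.3  0.5 -0.7] t 15.3 w 0.075 gf 0.0 j6 -2.14
 now-axes units [ 0.02 -0.01  3.53]  after-turn units [ 0.02 -0.01  3.53] twist units -0.04
1947 rect [472. -26.] [114.  23.] 25.8 yaw x 25.8 w [-0.0109  0.0104] top 1162 [ 0.4695 -0.0274  0.121 ]
  top t [-0.025  0.03 ]
tool-frame pct [[-0.0439, -0.0116, 0.1274], [0.014, -0.0012, 0.1354], [0.0578, 0.0102, 0.1864]]
```

View pics/wrist5.png

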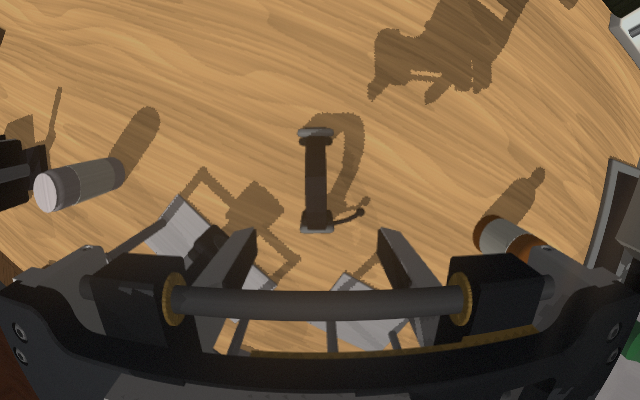

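The wrist view shows the headset's band centred at (316,180), aligned with tool x. Its boom points to (362,212), low and clear of the fingers. Descend and grip.

>>> step_arm(deltas=[{"dp": [0, -0.02, 0.3], "twist": -0.1}, {"dp": [0, 0, 0.5], "twist": 0}, {"dp": [0, 0, 0.5], "twist": 0}, {"dp": [0, 0, 0.5], "twist": 0}, {"dp": [0, 0, 0.5], "twist": 0}, {"dp": [0, 0, 0.5], "twist": 0}, {"dp": [0, 0, 0.4], "twist": 0}, {"dp": [0, 0, 0.2], "twist": 0}, {"dp": [0, 0, 0.1], "twist": 0}, {"dp": [0, 0, 0.03], "twist": 0}, {"dp": [0, 0, 0], "twist": 0}])

```text
time_s: 16.5
ee_pos: [0.4743, -0.0263, 0.1101]
eef_rot: [-3.141, 0.0, -2.696]
force: [-0.5, 0.4, -0.3]
grip_width: 0.0752
grip_force: 0.0
```

```bash
python3 - <<'E'
from h import *
go([.473,-.026,.110],205.6)
wlook('headset',.124,.055,'6')
E
```

```text
pos [ 0.4743 -0.0263  0.1101] rpy [-180.     0.  -154.5] F [-0.5  0.4 -0.3] t 16.5 w 0.0752 gf 0.0 j6 -2.15
 now-axes units [0.03 0.02 0.  ]  after-turn units [0.03 0.02 0.  ] twist units -0.02
5260 rect [468. -29.] [104.  22.] 26.0 yaw x 25.9 w [-0.0106  0.01  ] top 3270 [ 0.4672 -0.0285  0.1211]
  top t [-0.023  0.032]
tool-frame pct [[-0.0385, -0.0099, -0.0138], [0.0189, 0.0006, -0.0068], [0.0586, 0.0114, 0.0466]]
```

>>> step_arm(deltas=[{"dp": [0.03, 0.02, 0], "twist": -0.05}, {"dp": [0, 0, 0], "twist": 0}])

```text
time_s: 16.8
ee_pos: [0.4726, -0.0259, 0.1101]
eef_rot: [-3.141, 0.0, -2.692]
force: [0.1, -0.1, -0.2]
grip_width: 0.0753
grip_force: 0.0
```

>>> step_arm(deltas=[{"dp": [0, 0, 0], "twist": 0}, {"dp": [0, 0, 0], "twist": 0}, {"dp": [0, 0, 0], "twist": 0}, {"dp": [0, 0, 0], "twist": 0}, {"dp": [0, 0, 0], "twist": 0}, {"dp": [0, 0, 0], "twist": 0}, {"dp": [0, 0, 0], "twist": 0}, {"dp": [0, 0, 0], "twist": 0}], gripper=-1, squeeze=20)

```text
time_s: 17.6
ee_pos: [0.4726, -0.0259, 0.1098]
eef_rot: [3.142, -0.0, -2.693]
force: [0.5, 0.6, 0.4]
grip_width: 0.0217
grip_force: 20.0
```

>>> step_arm(deltas=[{"dp": [0, 0, -0.1], "twist": 0}, {"dp": [0, 0, -0.2], "twist": 0}, {"dp": [0, 0, -0.4], "twist": 0}, {"dp": [0, 0, -0.5], "twist": 0}, {"dp": [0, 0, -0.6], "twist": 0}, {"dp": [0, 0, -0.6], "twist": 0}, {"dp": [0, 0, -0.6], "twist": 0}, {"dp": [0, 0, -0.6], "twist": 0}, {"dp": [0, 0, -0.6], "twist": 0}, {"dp": [0, 0, -0.5], "twist": 0}, {"dp": [0, 0, -0.3], "twist": 0}, {"dp": [0, 0, -0.1], "twist": 0}])

```text
time_s: 18.8
ee_pos: [0.4727, -0.026, 0.3151]
eef_rot: [-3.141, 0.001, -2.693]
force: [0.6, -0.4, -0.7]
grip_width: 0.0221
grip_force: 20.0
```

```bash
python3 - <<'E'
from h import *
go([.650,.1405,.31],172.4)
E
```

```text
pos [ 0.4727 -0.026   0.3151] rpy [-1.799e+02  1.000e-01 -1.543e+02] F [ 0.6 -0.4 -0.7] t 18.8 w 0.0221 gf 20.0 j6 -2.15
 now-axes units [-5.8   1.83  0.13]  after-turn units [-3.84  4.71  0.13] twist units 8.33
```

>>> step_arm(deltas=[{"dp": [0, 0, 0], "twist": 0.5}, {"dp": [0, 0, 0], "twist": 0.9}, {"dp": [0, 0, 0], "twist": 0.9}, {"dp": [0, 0, 0], "twist": 0.9}, {"dp": [0, 0, 0], "twist": 0.9}, {"dp": [0, 0, 0], "twist": 0.9}, {"dp": [0, 0, 0], "twist": 0.9}, {"dp": [0, 0, 0], "twist": 0.9}, {"dp": [0, 0, 0], "twist": 0.9}, {"dp": [0, 0, 0], "twist": 0.63}])

```text
time_s: 19.8
ee_pos: [0.4724, -0.0259, 0.313]
eef_rot: [3.142, -0.001, 3.006]
force: [-0.0, 0.1, -1.5]
grip_width: 0.0218
grip_force: 20.0
```

>>> step_arm(deltas=[{"dp": [-0.15, 0.18, 0], "twist": 0}, {"dp": [-0.3, 0.4, 0], "twist": 0}, {"dp": [-0.45, 0.55, 0], "twist": 0}, {"dp": [-0.45, 0.55, 0], "twist": 0}, {"dp": [-0.45, 0.55, 0], "twist": 0}, {"dp": [-0.45, 0.55, 0], "twist": 0}, {"dp": [-0.45, 0.55, 0], "twist": 0}, {"dp": [-0.45, 0.55, 0], "twist": 0}, {"dp": [-0.4, 0.45, 0], "twist": 0}, {"dp": [-0.2, 0.27, 0], "twist": 0}, {"dp": [-0.09, 0.11, 0], "twist": 0}, {"dp": [0, 0, 0], "twist": 0}])

```text
time_s: 21.0
ee_pos: [0.6499, 0.1411, 0.3128]
eef_rot: [-3.141, -0.001, 3.01]
force: [-0.1, 0.4, -1.4]
grip_width: 0.0218
grip_force: 20.0
```

```bash
python3 - <<'E'
from h import *
go([.650,.1405,.180],172.4)
for cam in ('scene','side','wrist'):
    o=ctrl.get_obs(); p,d=ctrl.camera(cam); cv2.imwrite(f'pics/{cam}7.png',p[...,::-1]); W=wcloud(o,d) if cam=='wrist' else cloud(cam,d)
    for n in ('headset','short_stand'):
        for r in ctrl.cut_out(cam,n)[:1]:
            q=W[r['pixels']&(d>0)]
            b=q[(q[:,2]>.235)&(q[:,2]<.345)] if n=='headset' else q[(q[:,2]>.155)&(q[:,2]<.175)]
            b=b[(abs(b[:,0]-.65)<.1)&(abs(b[:,1]-.14)<.1)]
            if n=='headset':
              for s in (-1,1):
                c=b[(b[:,0]-.65)*s>.04]
                if len(c)>10: print('  side',s,'minz/maxz',np.round(np.percentile(c[:,2],[2,98]),3))
            rr=cv2.minAreaRect((b[:,:2]*1000).astype(np.float32)) if len(b)>20 else None
            print(cam,n,round(r['conf'],2),len(b),rr,np.round(np.percentile(b[:,2],98),3))
E
```

```text
pos [0.6499 0.1411 0.3128] rpy [-1.800e+02 -1.000e-01  1.725e+02] F [-0.1  0.4 -1.4] t 21.0 w 0.0218 gf 20.0 j6 -1.28
 now-axes units [-0.01 -0.01  3.32]  after-turn units [-0.   -0.01  3.32] twist units 0.02
  side -1 minz/maxz [0.236 0.281]
  side 1 minz/maxz [0.237 0.3  ]
scene headset 0.85 828 ((651.2344360351562, 142.6070098876953), (43.41122055053711, 134.49703979492188), 80.19892883300781) 0.329
scene short_stand 0.77 311 ((649.8533935546875, 138.7508087158203), (144.62411499023438, 13.8219633102417), 82.40983581542969) 0.168
  side -1 minz/maxz [0.236 0.303]
  side 1 minz/maxz [0.235 0.295]
side headset 0.61 1160 ((647.4764404296875, 141.76463317871094), (45.019126892089844, 135.38319396972656), 81.22124481201172) 0.327
side short_stand 0.92 299 ((651.749755859375, 159.02548217773438), (107.52804565429688, 14.315112113952637), 80.67809295654297) 0.167
  side -1 minz/maxz [0.242 0.305]
  side 1 minz/maxz [0.248 0.302]
wrist headset 0.79 6515 ((646.9759521484375, 139.9615020751953), (44.68793487548828, 135.0609130859375), 82.3817138671875) 0.328
wrist short_stand 0.79 1092 ((649.4749755859375, 141.38967895507812), (141.36231994628906, 14.260968208312988), 82.04419708251953) 0.165
```

View pics/wrist7.png

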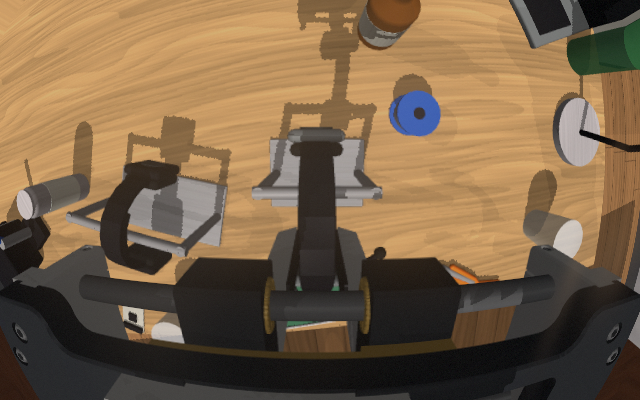

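The wrist view shows the headset's band crossing the short bar squarely at (317,190), midway between the posts at (257,192) and (378,192). Lower.

>>> step_arm(deltas=[{"dp": [-0.02, -0.02, 0.2], "twist": 0}, {"dp": [0, 0, 0.4], "twist": 0}, {"dp": [0, 0, 0.5], "twist": 0}, {"dp": [0, 0, 0.5], "twist": 0}, {"dp": [0, 0, 0.5], "twist": 0}, {"dp": [0, 0, 0.5], "twist": 0}, {"dp": [0, 0, 0.4], "twist": 0}, {"dp": [0, 0, 0.25], "twist": 0}, {"dp": [0, 0, 0.12], "twist": 0}, {"dp": [0, 0, 0.06], "twist": 0}, {"dp": [0, 0, 0], "twist": 0}, {"dp": [0, 0, 0], "twist": 0}])

```text
time_s: 22.65
ee_pos: [0.6507, 0.1396, 0.1774]
eef_rot: [3.141, 0.001, 3.009]
force: [-0.9, -0.2, -1.3]
grip_width: 0.0217
grip_force: 20.0
```

>>> step_arm(deltas=[{"dp": [0, 0, 0.03], "twist": 0}, {"dp": [0, 0, 0.03], "twist": 0}, {"dp": [0, 0, 0.02], "twist": 0}, {"dp": [0, 0, 0], "twist": 0}, {"dp": [0, 0, 0], "twist": 0}])

```text
time_s: 23.15
ee_pos: [0.6505, 0.1396, 0.1735]
eef_rot: [3.142, 0.0, 3.009]
force: [-0.7, -0.6, -1.0]
grip_width: 0.0218
grip_force: 20.0
```

>>> step_arm(deltas=[{"dp": [0, 0, 0.03], "twist": 0}, {"dp": [0, 0, 0.03], "twist": 0}, {"dp": [0, 0, 0.02], "twist": 0}, {"dp": [0, 0, 0], "twist": 0}, {"dp": [0, 0, 0], "twist": 0}])

```text
time_s: 23.65
ee_pos: [0.6504, 0.1396, 0.1702]
eef_rot: [3.142, -0.0, 3.009]
force: [0.6, 0.3, -0.8]
grip_width: 0.0219
grip_force: 20.0
```

>>> step_arm(deltas=[{"dp": [0, 0, 0.02], "twist": 0}, {"dp": [0, 0, 0], "twist": 0}])

```text
time_s: 23.85
ee_pos: [0.6504, 0.1396, 0.1693]
eef_rot: [-3.142, -0.0, 3.009]
force: [-0.8, 0.8, -2.1]
grip_width: 0.0218
grip_force: 20.0
```

>>> step_arm(deltas=[{"dp": [0, 0, 0.01], "twist": 0}, {"dp": [0, 0, 0], "twist": 0}])

```text
time_s: 24.05
ee_pos: [0.6504, 0.1396, 0.169]
eef_rot: [-3.142, -0.0, 3.009]
force: [-0.2, 0.8, -0.9]
grip_width: 0.0218
grip_force: 20.0
```

>>> step_arm(deltas=[{"dp": [0, 0, 0.01], "twist": 0}, {"dp": [0, 0, 0], "twist": 0}])

```text
time_s: 24.25
ee_pos: [0.6505, 0.1396, 0.1688]
eef_rot: [3.142, 0.0, 3.009]
force: [-1.0, 0.3, -0.4]
grip_width: 0.0218
grip_force: 20.0
```

>>> step_arm(deltas=[{"dp": [0, 0, 0.01], "twist": 0}, {"dp": [0, 0, 0], "twist": 0}])

```text
time_s: 24.45
ee_pos: [0.6505, 0.1396, 0.1687]
eef_rot: [3.141, 0.001, 3.009]
force: [-1.5, -0.4, 4.8]
grip_width: 0.0217
grip_force: 20.0
```

>>> step_arm(deltas=[{"dp": [0, 0, 0], "twist": 0}, {"dp": [0, 0, 0], "twist": 0}, {"dp": [0, 0, 0], "twist": 0}, {"dp": [0, 0, 0], "twist": 0}, {"dp": [0, 0, 0], "twist": 0}], gripper=0.06)

```text
time_s: 24.95
ee_pos: [0.6505, 0.1396, 0.1682]
eef_rot: [-3.142, -0.0, 3.009]
force: [-0.5, -0.2, -0.7]
grip_width: 0.0497
grip_force: 0.0
```

>>> step_arm(deltas=[{"dp": [0, 0, -0.2], "twist": 0}, {"dp": [0, 0, -0.4], "twist": 0}, {"dp": [0, 0, -0.5], "twist": 0}, {"dp": [0, 0, -0.5], "twist": 0}, {"dp": [0, 0, -0.5], "twist": 0}, {"dp": [0, 0, -0.5], "twist": 0}, {"dp": [0, 0, -0.4], "twist": 0}, {"dp": [0, 0, -0.2], "twist": 0}, {"dp": [0, 0, 0], "twist": 0}, {"dp": [0, 0, 0], "twist": 0}])

```text
time_s: 25.95
ee_pos: [0.6503, 0.1396, 0.2955]
eef_rot: [-3.141, -0.001, 3.009]
force: [-0.5, 0.6, -0.2]
grip_width: 0.0499
grip_force: 0.0
```

```bash
python3 - <<'E'
from h import *
hung('headset',[.650,.140],82.3,tag='8')
hung('headphones',[.6676,-.1255],70.3,cams=('scene','side'),tag='9')
p,d=ctrl.camera('scene'); W=cloud('scene',d)
for n in ('bottle','can','spool'):
    for r in ctrl.cut_out('scene',n)[:1]: print(n,np.round(np.percentile(W[r['pixels']&(d>0)],[2,50,98],axis=0),3).tolist())
print(ctrl.get_obs()['time_s'])
a=cv2.imread('pics/scene9.png')[60:320,180:480]; b=cv2.imread('pics/side9.png')[120:380,180:440]
cv2.imwrite('pics/fin.png',np.hstack([a,b]))
E
```

```text
scene headset 0.65 916 across/along/z [[-0.062, -0.039, 0.007], [0.031, 0.003, 0.127], [0.068, 0.06, 0.186]] top rect [ 0.4 -3.4] [76. 27.] 0.0
   cup -1 [[-0.066, -0.007, 0.069], [-0.049, 0.009, 0.102], [-0.046, 0.02, 0.145]]
   cup 1 [[0.046, -0.021, 0.069], [0.057, 0.004, 0.108], [0.068, 0.058, 0.149]]
side headset 0.87 1229 across/along/z [[-0.068, -0.021, 0.063], [-0.031, 0.006, 0.126], [0.063, 0.06, 0.184]] top rect [-0.5  0.4] [66. 56.] 37.5
   cup -1 [[-0.068, -0.019, 0.066], [-0.059, 0.006, 0.104], [-0.046, 0.021, 0.149]]
   cup 1 [[0.046, -0.029, 0.045], [0.051, 0.004, 0.09], [0.076, 0.061, 0.144]]
wrist headset 0.83 3061 across/along/z [[-0.067, -0.02, 0.073], [-0.011, 0.0, 0.164], [0.066, 0.059, 0.183]] top rect [-0.1 -0.3] [72. 22.] 0.6
   cup -1 [[-0.068, -0.02, 0.095], [-0.057, -0.001, 0.108], [-0.045, 0.019, 0.152]]
   cup 1 [[0.046, -0.021, 0.07], [0.057, 0.015, 0.105], [0.066, 0.06, 0.149]]
scene headphones 0.88 1433 across/along/z [[-0.079, -0.028, 0.05], [0.008, 0.007, 0.129], [0.083, 0.029, 0.188]] top rect [-0.6 -2.6] [37. 92.] 89.9
   cup -1 [[-0.08, -0.026, 0.049], [-0.059, 0.014, 0.107], [-0.047, 0.029, 0.163]]
   cup 1 [[0.047, -0.026, 0.055], [0.066, 0.011, 0.114], [0.083, 0.029, 0.162]]
side headphones 0.81 1521 across/along/z [[-0.081, -0.027, 0.046], [-0.04, 0.009, 0.111], [0.074, 0.032, 0.186]] top rect [ 3.7 15. ] [102.  72.] 54.6
   cup -1 [[-0.081, -0.026, 0.047], [-0.072, 0.009, 0.102], [-0.047, 0.031, 0.158]]
   cup 1 [[0.05, -0.027, 0.047], [0.056, 0.008, 0.086], [0.077, 0.029, 0.151]]
bottle [[0.419, 0.235, 0.007], [0.451, 0.266, 0.13], [0.464, 0.295, 0.213]]
can [[0.582, -0.35, 0.014], [0.611, -0.317, 0.115], [0.627, -0.307, 0.164]]
spool [[0.544, 0.268, 0.003], [0.582, 0.3, 0.055], [0.605, 0.33, 0.059]]
26.65
```

View pics/fin.png

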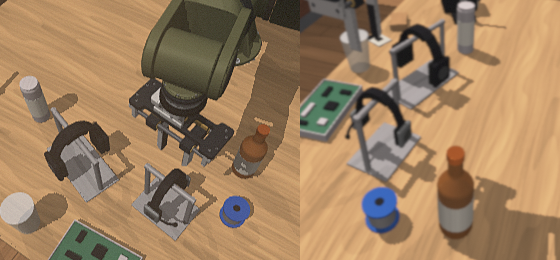

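Both hang centred and square on their bars: in the crops the headphones are at (78,150) and (420,55), the headset at (168,195) and (385,110). The bottle, can and spool have not moved, and the gripper is clear.

```bash
python3 -c "
from station import ctrl
print(ctrl.hand_in())"
```

```text
the job is handed in; nothing more can be done
None
```

I hung the headphones on the long stand first, then the headset on the short stand. Both measured square to their bars and within about 1–2 mm of the middle, the bottle, can and spool hadn't moved, and I handed the job in at about 27 s.

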